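# Let a bushing into the lever-lid bin and ease the lid shut

### The job

Put the waiting bronze bushing away: press the red lever of the green bin all the way down so that the lid lifts and the bushing rolls off the chute into the bin, then ease the lever slowly back up, staying on it until the lid is shut, so that the lid does not slam. Work only the lever: do not touch the lid or the bushing, and leave the loose things on the shelf where they are. Finish clear of everything.

Things in the scene. Friction and masses are not known exactly. Their poses are not given: they have to be found in the camera images.
- bin: Green square bin fixed to the shelf, 160 x 160 mm, walls 88 mm high, aluminium lid on top. Origin: centre of its underside, on the shelf surface; z up. The lever sticks out of its -x face (towards the robot); the lid hinges on its +x top edge; an aluminium feed chute 46 mm wide slopes down to its +y wall, reaching out to y = +195 mm, about 100 mm high at its outer end.
- lever_pad (a point): Centre of the top face of the lever's red finger pad (54 mm wide across, 44 mm along the lever, 8 mm thick). Its y axis runs along the bin's y. At rest it lies in the bin's frame at x -210, y 0, z 94 mm and faces up, tilted 0.2 rad; when fully down it is at the same x and z 46 mm, tilted 0.2 rad the other way. It swings on an arc of 120 mm radius about a pin at bin x -92, z 70 mm; nothing but the lever stands within 80 mm of the pad's centre above 35 mm height.
- lever (a joint): Lever angle (rad): 0 at rest (up), 0.4 at its stop (fully down). Pushing the pad down takes about 4 to 6 N; a spring and the lid's weight bring it back up by itself and fast when let go.
- lid (a joint): Lid angle (rad): 0 shut, 0.8 fully open; always twice the lever angle, through a covered link. Closing faster than 2 rad/s over the last 0.5 rad counts as a slam; let go from a third open or more it slams. Bringing the lever up over about two seconds or more is gentle. Even at the end, the last few millimetres must be followed by the finger.
- lid_front (a point): Middle of the lid's front edge, top face: 168 mm from the hinge; at bin x -88, z 93 mm when shut, rising to about 212 mm at bin x -40 when open.
- bushing_center (a point): Centre of the bronze bushing, 30 mm in diameter and 30 mm long, lying across the chute with its axis along the bin's x, at bin x -40, y +102, z 78 mm at the start, held back by a skirt on the lid's side. It rolls into the bin by itself within about a second once the lid is open by more than half.
- rod: Loose blue aluminium pivot rod lying on the shelf, 10 mm thick, 100 mm long along its x; origin under its middle. Leave alone.
- clip: Loose black polymer decking clip, 50 x 22 x 25 mm high; origin under its middle. Leave alone.
- awl: Loose stubby steel awl with an ash handle, lying along its x, 113 mm long, 28 mm thick; origin near its middle, on the shelf. Leave alone.
- tin: Loose copper-coloured wax tin with a white lid, 68 mm diameter, 30 mm high; origin under its middle. Leave alone.
- mug: Loose blue mug, 80 mm diameter, 80 mm high; origin under its middle. Leave alone.
- wrench: Loose steel wrench lying on the shelf along its x; origin under its middle. Leave alone.
There are look-alikes about, which are no part of the job. What is meant by the part that bears bushing_center is not blue or pink, and is the smaller of those in its own colour.

How it is judged:
By the outcome, as a careful person would: the job done as asked, in the order asked, and still so for the second after the job is handed in, with the robot touching nothing.
It also fails if it takes over 38 s, if anything falls off the work surface, if the arm or the gripper's body presses on something with over 40 N, if the wrist force passes 120 N, or if a joint passes its speed limit or range.

### The arm

A 6-joint arm with a two-finger parallel gripper is mounted at the origin on the work surface. World frame = base frame: x ahead of the robot, y to its left, z up, the work surface at z = 0. Lengths are in m, angles in rad, forces in N, time in s.
With the tool pointing down it reaches from about 0.375 to 0.975 m from the base axis. Payload 3.8 kg.
Tool frame: the origin (TCP) lies midway between the tips of the shut fingers; the grasp point (between the pads) lies 19 mm behind it; z points along the fingers, y is the direction in which the jaws open and shut (so a half turn about z gives the same grasp; the last joint's range is limited). The gripper opens to 85 mm and grips with 20 to 120 N. Pads are 22 mm wide; open, the fingers measure 114 mm over their backs; the gripper's body (76 mm by 85 mm) begins 54 mm behind the grasp point. The pads swing forward as they close: fully open they stand 13 mm farther back than shut.
Start: joints at [-1.209, 0.264, 1.604, -0, 1.274, -0.037], TCP at [0.262, -0.622, 0.231] pointing down, gripper open.
Joint ranges: [-2.63, 2.63], [-0.94, 2.18], [0.31, 2.57], [-1.31, 4.45], [0, 2.66], [-2.55, 2.55]. Speed limits (rad/s): [2.57, 2.57, 3.14, 3.14, 3.14, 3.14].

### API

Orientations are given as a rotation vector (axis times angle).
In Python, from workcell import bot gives the robot as it stands. The module is installed in compiled form; this text tells all that it offers.
- The arm moves only by the tool play_rows, never from a script. Its argument "series" is a list of rows, each an object with "translation": the shift along the tool's x, y, z in m, a list of three; "spin": the turn about the tool's z in units of 5 degrees (1.0 is 5 degrees). In form: [{"translation": [dx, dy, dz], "spin": spin}, ...]. A call has 1 to 5 rows; each row shifts and turns the commanded pose from where the row before left it, along the tool's axes as they then stand; what a row does not reach is not made up. A row lasts 1/10 s, in which the tool goes at most 50 mm and 8.59 degrees, less where a joint would pass 70% of its speed; a pose out of reach is approached as far as the arm can. A call is refused whole if a number of a shift passes 0.05 or a number of a turn 1, either way. A call with a gripper value outside its range is refused whole. "jaw" is the gripper's target within -1 to 1 (fully open at 1, half-way at 0, shut at -1), set as the call begins (left out, the last holds). The fingers move at their own pace and stop on an object; "force" is the grip in N (left out, the last holds). Time passes only in rows, so rows that do not move let the fingers close. It gives the time, the measured TCP pose, the force and the opening at its end, in the units of the state.
- bot.read_state(): the state, without advancing time (a new reading comes with each control period).
- bot.read_camera(name): name is "scene" or "side" or "wrist"; returns the picture (420x560x3 uint8, blue, green, red); there is no depth.
- bot.get_calibration(name): a dict with "fov_y" (degrees; the focal length in pixels is half the picture's height over the tangent of half this angle, whatever the lens; pixels are square), "cx", "cy" (the principal point, pixels), "R" (3x3) and "t" (3): a world point X has camera coordinates R X + t. Camera axes: x right, y down, z forward; pixel columns grow to the right and rows downward; lengths in m; the calibration is good to about 2 mm. A picture is of the moment at which its call begins: read the wrist's pose just before it. get_calibration takes no time and is no camera call; for the wrist camera it gives the pose at the moment of the call.
- bot.finish_job(): hands the job in, once; it reports no verdict.
The state is a dict: "time": time; "q": joint angles; "joint_vel": joint speeds; "joint_torque": joint torques, N m; "tool_pos": TCP position; "tcp_rot": TCP orientation; "wrist_force": force on the tool from outside, world axes, zero at the start; "torque": the same for the moment, N m; "width": opening from 0.0 (shut) to 1.0 (fully open).
Only numpy, scipy, OpenCV 4.12 (cv2) and the standard library are available. Lean on these libraries where they do the work, as an engineer would, in place of code of your own. Each camera call takes 0.05 s, during which the arm holds its last target. There are 200 camera calls.

## Working session

There is one attempt and no reset: what is moved stays moved. The work goes in short steps, Python scripts to look and compute and a tool call to move; the robot and the scene stay as the last step left them, time stands still between calls to the robot, and variables do not carry over. Pictures are saved under pics/ and viewed, about 8 in all and at most 12, crops included, and the job is handed in when it is done.

Besides the shell and the picture viewer there is one more tool, called after "Call:" as a command line: name --argument value ..., lists and objects as JSON in quotes. play_rows: Moves the arm, as the interface text tells. Its arguments: {"type":"object","properties":{"series":{"type":"array","items":{"type":"object","properties":{"translation":{"type":"array","items":{"type":"number"}},"spin":{"type":"number"}}}},"jaw":{"type":"number"},"force":{"type":"number"}},"required":["series"]}

```bash
mkdir -p pics
python3 - <<'E'
from workcell import bot
import cv2,numpy as np
s=bot.read_state();print(s)
for n in("scene","side"):
    im=bot.read_camera(n);cv2.imwrite(f"pics/{n}0.png",im);c=bot.get_calibration(n);print(n,c)
E
```

```text
{'time': 0.0, 'q': array([-1.20892920e+00,  2.64757552e-01,  1.60536900e+00, -9.54633652e-06,
        1.27371558e+00, -3.69135425e-02]), 'joint_vel': array([-1.96776882e-03,  9.37231615e-04, -3.13551744e-04,  1.70292974e-04,
       -4.67314556e-04, -4.28218122e-05]), 'joint_torque': array([ 1.15896259e-03, -5.15103829e+01, -3.67317045e+01,  3.99156659e-05,
        1.29327938e-02, -1.70644017e-05]), 'tool_pos': array([ 0.26182604, -0.62135482,  0.22996177]), 'tcp_rot': array([-3.07717455e+00, -6.21825767e-01,  5.85316397e-04]), 'wrist_force': array([-0.20794888,  0.51082096, -0.58740625]), 'torque': array([ 0.05525888, -0.00813916, -0.00522656]), 'width': 0.9994899888815272}
scene {'fov_y': 56.19871572316884, 'cx': 279.9604881035578, 'cy': 207.6287046367675, 'R': array([[ 0.30064362,  0.95350374, -0.02107181],
       [ 0.59944243, -0.20609892, -0.77342873],
       [-0.74181007,  0.21989508, -0.63353293]]), 't': array([-0.18033831, -0.25855502,  1.39572878])}
side {'fov_y': 53.31009926012267, 'cx': 289.58136964342765, 'cy': 207.91560683657957, 'R': array([[-0.91468274, -0.40395744,  0.01318593],
       [-0.29544578,  0.64600464, -0.70383933],
       [ 0.27580297, -0.64768541, -0.71023681]]), 't': array([0.48606044, 0.19543265, 1.26275383])}
```

View pics/scene0.png

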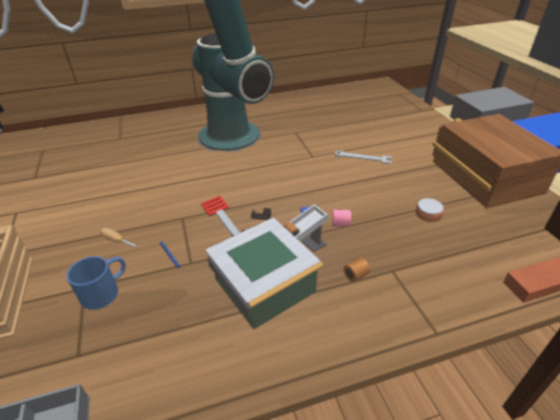

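View pics/side0.png

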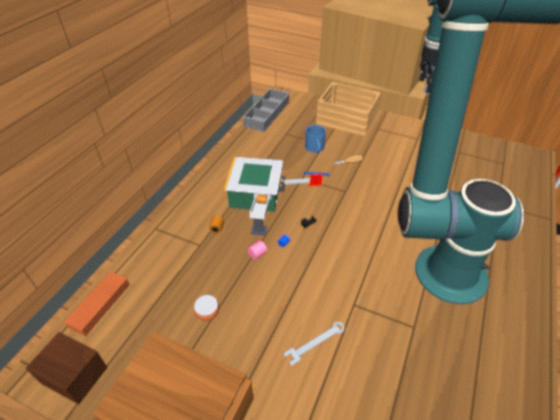

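The scene shows one green bin, with its lid near (263,255) and its red pad at (215,205). Bushing candidates in the scene picture are bronze on the chute (292,229), a larger bronze on the shelf (357,268), pink (342,217) and blue (306,210). The one on the chute fits, being the smaller bronze and lying across the chute. I'll enlarge both views to confirm it and to pick points.

Run:
```python
import cv2,numpy as np
a=cv2.imread("pics/scene0.png")[180:320,190:390];b=cv2.imread("pics/side0.png")[145:270,200:360]
a=cv2.resize(a,None,fx=4,fy=4,interpolation=2);b=cv2.resize(b,None,fx=4.8,fy=4.8,interpolation=2)
cv2.imwrite("pics/ca.png",a);cv2.imwrite("pics/cb.png",b)
for n in("scene","side"):
    im=cv2.imread(f"pics/{n}0.png").astype(int);m=((im[...,2]>150)&(im[...,1]<70)&(im[...,0]<70)).astype(np.uint8)
    k,l,st,c=cv2.connectedComponentsWithStats(m)
    print(n,[(st[i],c[i]) for i in range(1,k) if st[i,4]>15])
```

```text
scene [(array([203, 197,  24,  18, 211], dtype=int32), array([213.45971564, 205.47393365]))]
side [(array([556, 169,   4,   8,  20], dtype=int32), array([557.55, 172.7 ])), (array([310, 175,  12,  11, 112], dtype=int32), array([315.625 , 179.8125]))]
```

View pics/ca.png

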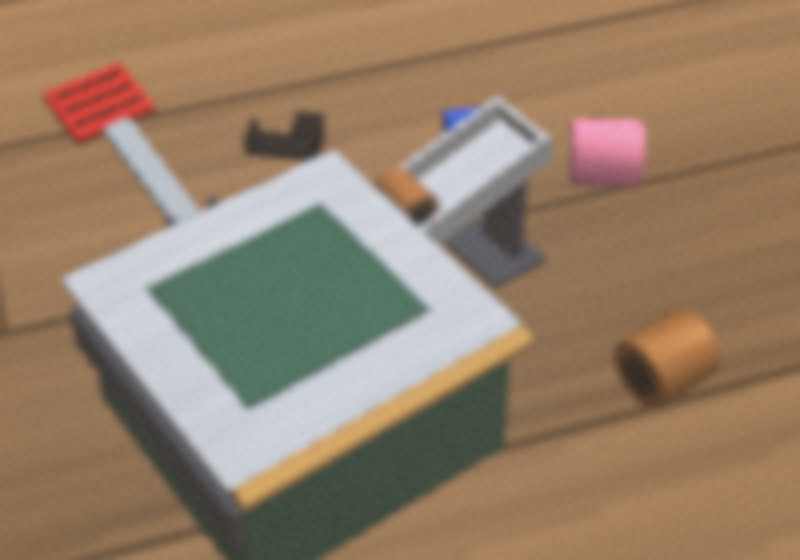

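View pics/cb.png

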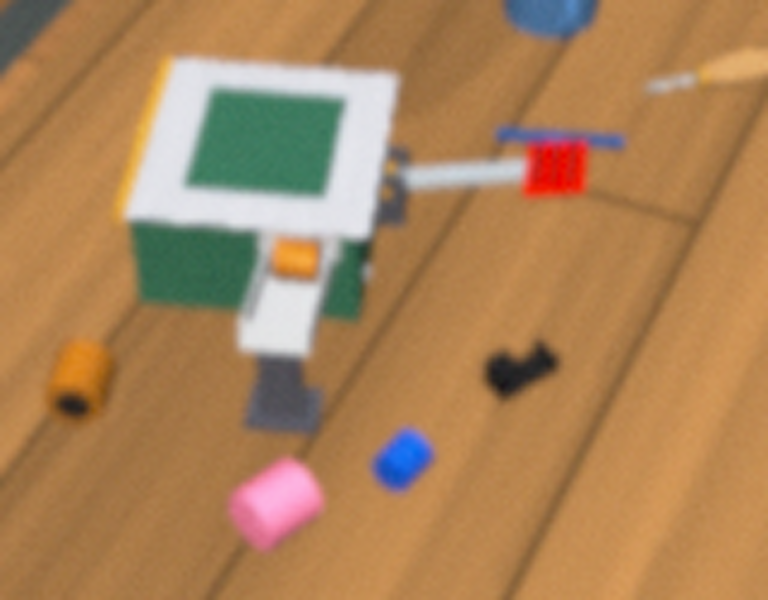

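The crops show the small bronze bushing lying across the chute at scene (292,228) and the bigger bronze loose on the shelf, so this is the right bin. Next I'll fit the bin pose.

```bash
cat > h.py <<'E'
from workcell import bot
import numpy as np
from scipy.optimize import least_squares
def proj(n,X):
    c=bot.get_calibration(n);f=210/np.tan(np.radians(c["fov_y"]/2))
    p=X@c["R"].T+c["t"];return p[:,:2]/p[:,2:]*f+[c["cx"],c["cy"]]
E
python3 - <<'E'
from h import *
A=np.array([[100,101.5],[335,152],[65,280],[533,330],[238,492]])/4+[190,180]-.4
B=np.array([[557,168],[400,73],[365,235],[172,58],[125,217]])/4.8+[200,145]-.4
def pts(p,k):
    w=p[3];L=[[-.21,0,.094]]+[[-.088,w,.093],[-.088,-w,.093],[.08,w,.093],[.08,-w,.093]]
    if k: L=[L[0],L[2],L[1],L[4],L[3]]
    L=np.array(L);c,s=np.cos(p[2]),np.sin(p[2])
    return np.c_[L[:,0]*c-L[:,1]*s+p[0],L[:,0]*s+L[:,1]*c+p[1],L[:,2]]
f=lambda p:np.r_[proj("scene",pts(p,0))-A,proj("side",pts(p,1))-B].ravel()
r=least_squares(f,[.6,.1,0,.084],loss="soft_l1");p=r.x
print(p,r.cost);print(f(p).reshape(-1,2).round(1));print("pad",pts(p,0)[0])
# independent pad triangulation
g=lambda X:np.r_[proj("scene",X[None])-A[:1],proj("side",X[None])-B[:1]].ravel()
q=least_squares(g,pts(p,0)[0]);print(q.x,q.cost, "r",np.hypot(*q.x[:2]))
E
```

```text
[ 0.69559697 -0.06284934  0.31721213  0.08680269] 3.90509915668235
[[ 0.3 -0.5]
 [ 0.5 -0.5]
 [ 0.2  0.1]
 [-1.3 -1.7]
 [-0.3 -0.1]
 [-0.8 -1.3]
 [-1.1  0.1]
 [ 0.3 -0.3]
 [-0.3 -0.2]
 [-0.6 -0.5]]
pad [ 0.49607414 -0.12835232  0.094     ]
[ 0.4924997  -0.12868017  0.08973921] 0.019745126568639807 r 0.5090329488103942
```

Call:
play_rows --series '[{"translation": [0.029,-0.026,0],"spin": 0},{"translation": [0.029,-0.026,0],"spin": 0},{"translation": [0.029,-0.026,0],"spin": 0},{"translation": [0.029,-0.026,0],"spin": 0},{"translation": [0.029,-0.026,0],"spin": 0}]' --jaw -1

```text
time: 0.6
tool_pos: [0.3454, -0.4442, 0.2307]
tcp_rot: [-3.079, -0.621, 0.0]
wrist_force: [-0.0, -0.4, 0.4]
width: 0.144
```

Call:
play_rows --series '[{"translation": [0.029,-0.026,0],"spin": 0},{"translation": [0.029,-0.026,0],"spin": 0},{"translation": [0.029,-0.026,0],"spin": 0},{"translation": [0.029,-0.026,0],"spin": 0},{"translation": [0.029,-0.026,0],"spin": 0}]'

```text
time: 1.1
tool_pos: [0.4285, -0.2681, 0.2309]
tcp_rot: [-3.079, -0.622, 0.001]
wrist_force: [0.2, 0.2, -0.2]
width: 0.003
```

Call:
play_rows --series '[{"translation": [0.029,-0.026,0],"spin": 0},{"translation": [0.029,-0.026,0],"spin": 0},{"translation": [0.029,-0.026,0],"spin": 0},{"translation": [0.029,-0.026,0],"spin": 0},{"translation": [0,0,0],"spin": 0.9}]'

```text
time: 1.6
tool_pos: [0.496, -0.125, 0.2309]
tcp_rot: [-3.099, -0.505, -0.001]
wrist_force: [0.1, -0.7, -0.6]
width: -0.001
```

Run:
```python
from h import *
import cv2
from scipy.spatial.transform import Rotation as Ro
s=bot.read_state();R=Ro.from_rotvec(s["tcp_rot"]).as_matrix()
print(s["time"],s["tool_pos"],s["width"],s["wrist_force"]);print(R.round(3),R.T@(np.array([.495,-.128,.12])-s["tool_pos"]))
P=np.array([[.495,-.128,.094],s["tool_pos"]]);print(proj("wrist",P))
cv2.imwrite("pics/w1.png",bot.read_camera("wrist"))
```

```text
1.6 [ 0.49602574 -0.12496092  0.23087592] -0.0014412293518706097 [ 0.09428492 -0.74109598 -0.62854595]
[[ 0.948  0.318  0.   ]
 [ 0.318 -0.948  0.002]
 [ 0.001 -0.002 -1.   ]] [-0.0020156   0.00276128  0.11086961]
[[282.06590887 202.82233098]
 [278.80538068 279.6334888 ]]
```

View pics/w1.png

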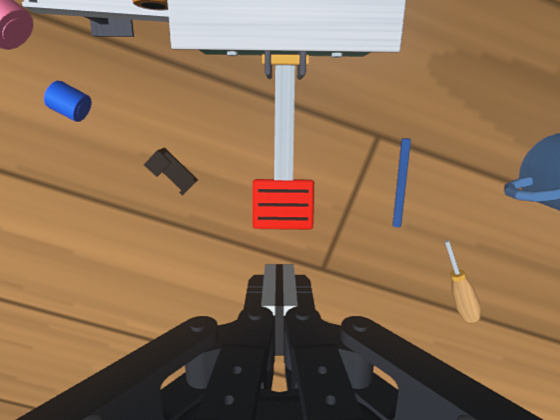

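The wrist view puts the pad centre at (283,204), against a predicted (282,203). The pad is aligned with the jaws and nothing is nearby, so I'll descend.

Call:
play_rows --series '[{"translation": [-0.002,0.003,0.035],"spin": 0},{"translation": [0,0,0.035],"spin": 0},{"translation": [0,0,0.03],"spin": 0},{"translation": [0,0,0.02],"spin": 0},{"translation": [0,0,0],"spin": 0}]'

```text
time: 2.15
tool_pos: [0.4903, -0.1318, 0.1074]
tcp_rot: [-3.098, -0.501, 0.012]
wrist_force: [0.2, -0.5, -0.4]
width: 0.002
```

Call:
play_rows --series '[{"translation": [0,0,0.004],"spin": 0},{"translation": [0,0,0.004],"spin": 0},{"translation": [0,0,0.004],"spin": 0},{"translation": [0,0,0.004],"spin": 0},{"translation": [0,0,0.004],"spin": 0}]'

```text
time: 2.65
tool_pos: [0.4943, -0.1328, 0.092]
tcp_rot: [3.1, 0.501, 0.001]
wrist_force: [-3.5, -0.3, 5.2]
width: 0.0
```

Contact at about z = 0.093 with 5 N, as expected. I'll keep pressing.

Call:
play_rows --series '[{"translation": [0,0,0.005],"spin": 0},{"translation": [0,0,0.005],"spin": 0},{"translation": [0,0,0.005],"spin": 0},{"translation": [0,0,0.005],"spin": 0},{"translation": [0,0,0.005],"spin": 0}]'

```text
time: 3.15
tool_pos: [0.4937, -0.1329, 0.0666]
tcp_rot: [3.1, 0.502, -0.001]
wrist_force: [-4.0, -1.8, 6.8]
width: 0.0
```

Call:
play_rows --series '[{"translation": [0,0,0.004],"spin": 0},{"translation": [0,0,0.004],"spin": 0},{"translation": [0,0,0.003],"spin": 0},{"translation": [0,0,0.003],"spin": 0},{"translation": [0,0,0.002],"spin": 0}]'

```text
time: 3.65
tool_pos: [0.495, -0.1326, 0.051]
tcp_rot: [3.101, 0.501, 0.003]
wrist_force: [-0.3, 1.2, 4.8]
width: 0.003
```

Call:
play_rows --series '[{"translation": [0,0,0.002],"spin": 0},{"translation": [0,0,0.002],"spin": 0},{"translation": [0,0,0.001],"spin": 0},{"translation": [0,0,0.001],"spin": 0},{"translation": [0,0,0],"spin": 0}]'

```text
time: 4.15
tool_pos: [0.4958, -0.1325, 0.0471]
tcp_rot: [3.101, 0.501, 0.005]
wrist_force: [-4.2, 2.8, 18.3]
width: 0.005
```

The force rose to 18 N, so the lever is on its stop. I'll hold while the bushing rolls, then look.

Call:
play_rows --series '[{"translation": [0,0,0],"spin": 0},{"translation": [0,0,0],"spin": 0},{"translation": [0,0,0],"spin": 0},{"translation": [0,0,0],"spin": 0},{"translation": [0,0,0],"spin": 0}]'

```text
time: 4.65
tool_pos: [0.4958, -0.1324, 0.0471]
tcp_rot: [3.101, 0.501, 0.005]
wrist_force: [-4.0, 3.6, 17.6]
width: 0.003
```

Call:
play_rows --series '[{"translation": [0,0,0],"spin": 0},{"translation": [0,0,0],"spin": 0},{"translation": [0,0,0],"spin": 0},{"translation": [0,0,0],"spin": 0},{"translation": [0,0,0],"spin": 0}]'

```text
time: 5.15
tool_pos: [0.4958, -0.1324, 0.0471]
tcp_rot: [3.101, 0.501, 0.005]
wrist_force: [-4.8, 3.2, 17.9]
width: 0.001
```

Run:
```python
from h import *
import cv2
a=bot.read_camera("scene")[150:330,170:390];b=bot.read_camera("side")[120:270,200:360]
b=cv2.resize(b,None,fx=2.4,fy=2.4);a=cv2.resize(a,None,fx=2,fy=2)
cv2.imwrite("pics/open.png",np.hstack([a,b]));print(bot.read_state()["wrist_force"])
```

```text
[-4.69352429  3.621522   17.85015387]
```

View pics/open.png

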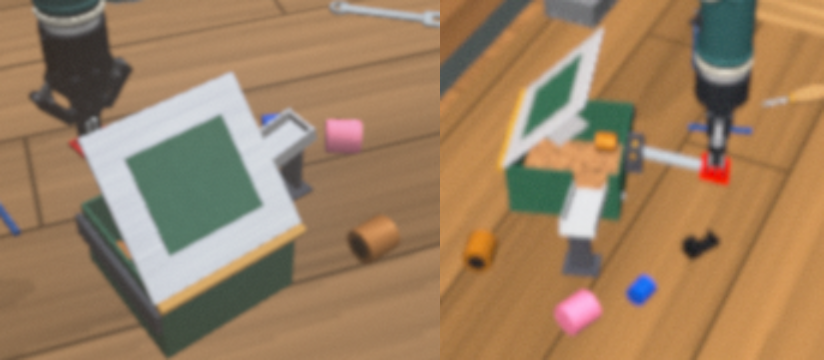

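The lid is fully open and the bushing lies inside the bin, at (606,140) in the side crop; the chute is empty. I'll ease the lever up at 2 mm per row.

Call:
play_rows --series '[{"translation": [0,0,-0.002],"spin": 0},{"translation": [0,0,-0.002],"spin": 0},{"translation": [0,0,-0.002],"spin": 0},{"translation": [0,0,-0.002],"spin": 0},{"translation": [0,0,-0.002],"spin": 0}]'

```text
time: 5.75
tool_pos: [0.4945, -0.1327, 0.0547]
tcp_rot: [3.101, 0.501, 0.002]
wrist_force: [0.2, 0.5, 4.9]
width: -0.002
```

Call:
play_rows --series '[{"translation": [0,0,-0.002],"spin": 0},{"translation": [0,0,-0.002],"spin": 0},{"translation": [0,0,-0.002],"spin": 0},{"translation": [0,0,-0.002],"spin": 0},{"translation": [0,0,-0.002],"spin": 0}]'

```text
time: 6.25
tool_pos: [0.4937, -0.1328, 0.0643]
tcp_rot: [3.101, 0.501, -0.001]
wrist_force: [-0.7, -3.4, 4.3]
width: 0.006
```

Call:
play_rows --series '[{"translation": [0,0,-0.002],"spin": 0},{"translation": [0,0,-0.002],"spin": 0},{"translation": [0,0,-0.002],"spin": 0},{"translation": [0,0,-0.002],"spin": 0},{"translation": [0,0,-0.002],"spin": 0}]'

```text
time: 6.75
tool_pos: [0.4938, -0.1323, 0.0743]
tcp_rot: [-3.101, -0.501, 0.0]
wrist_force: [-1.1, -2.9, 2.9]
width: 0.002
```

Call:
play_rows --series '[{"translation": [0,0,-0.002],"spin": 0},{"translation": [0,0,-0.002],"spin": 0},{"translation": [0,0,-0.002],"spin": 0},{"translation": [0,0,-0.002],"spin": 0},{"translation": [0,0,-0.002],"spin": 0}]'

```text
time: 7.25
tool_pos: [0.4945, -0.1322, 0.0846]
tcp_rot: [-3.101, -0.501, -0.002]
wrist_force: [0.7, -1.6, 4.1]
width: -0.001
```

Call:
play_rows --series '[{"translation": [0,0,-0.001],"spin": 0},{"translation": [0,0,-0.001],"spin": 0},{"translation": [0,0,-0.001],"spin": 0},{"translation": [0,0,-0.001],"spin": 0},{"translation": [0,0,-0.001],"spin": 0}]'

```text
time: 7.75
tool_pos: [0.4944, -0.1323, 0.0895]
tcp_rot: [-3.101, -0.501, -0.001]
wrist_force: [3.9, 1.1, 2.9]
width: -0.007
```

Call:
play_rows --series '[{"translation": [0,0,-0.001],"spin": 0},{"translation": [0,0,-0.001],"spin": 0},{"translation": [0,0,-0.001],"spin": 0},{"translation": [0,0,-0.001],"spin": 0},{"translation": [0,0,-0.001],"spin": 0}]'

```text
time: 8.25
tool_pos: [0.4939, -0.1324, 0.0943]
tcp_rot: [-3.101, -0.501, 0.0]
wrist_force: [3.6, 1.9, 3.2]
width: 0.0
```

Call:
play_rows --series '[{"translation": [0,0,-0.001],"spin": 0},{"translation": [0,0,-0.001],"spin": 0},{"translation": [0,0,-0.001],"spin": 0},{"translation": [0,0,-0.001],"spin": 0},{"translation": [0,0,-0.001],"spin": 0}]'

```text
time: 8.75
tool_pos: [0.4927, -0.1322, 0.0985]
tcp_rot: [-3.101, -0.501, 0.004]
wrist_force: [0.6, -0.8, -0.2]
width: -0.0
```

The force fell to zero at the lever's rest height. Now I'll retreat straight up and check.

Call:
play_rows --series '[{"translation": [0,0,-0.01],"spin": 0},{"translation": [0,0,-0.03],"spin": 0},{"translation": [0,0,-0.035],"spin": 0},{"translation": [0,0,-0.035],"spin": 0},{"translation": [0,0,-0.02],"spin": 0}]'

```text
time: 9.25
tool_pos: [0.4952, -0.1329, 0.2334]
tcp_rot: [3.099, 0.501, 0.006]
wrist_force: [0.4, 0.6, -0.1]
width: 0.001
```

Call:
play_rows --series '[{"translation": [-0.03,0.03,0],"spin": 0},{"translation": [-0.03,0.03,0],"spin": 0},{"translation": [0,0.03,0],"spin": 0},{"translation": [0,0,0],"spin": 0},{"translation": [0,0,0],"spin": 0}]'

```text
time: 9.75
tool_pos: [0.4651, -0.237, 0.2297]
tcp_rot: [-3.101, -0.498, 0.0]
wrist_force: [0.4, -0.9, -0.1]
width: 0.0
```

Run:
```python
from h import *
import cv2
a=bot.read_camera("scene")[150:330,170:390];b=bot.read_camera("side")[120:270,200:360]
b=cv2.resize(b,None,fx=2.4,fy=2.4);a=cv2.resize(a,None,fx=2,fy=2)
cv2.imwrite("pics/end.png",np.hstack([a,b]));s=bot.read_state();print(s["time"],s["tool_pos"],s["wrist_force"])
```

```text
9.85 [ 0.46512834 -0.23597485  0.22933537] [1.09814387 0.02071892 0.40958196]
```

View pics/end.png

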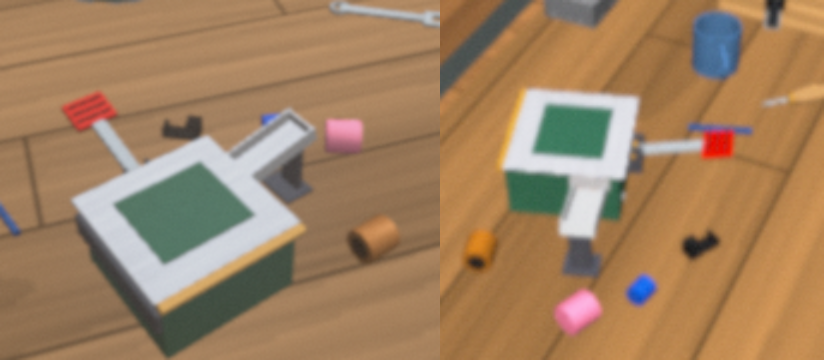

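The lid is shut, the lever is up, the chute is empty, the loose things haven't moved and the arm is clear.

```bash
python3 -c "
from workcell import bot
print(bot.finish_job())"
```

```text
the job is handed in; nothing more can be done
None
```

The bushing is in the green bin, the lid is shut, and the job is handed in at about 10 s on the robot's clock.

- **Press:** I pushed the red lever down with the shut fingers until it reached its stop, where the force rose to about 18 N. I held it there for a second, and the side picture showed the small bronze bushing inside the bin and the chute empty.
- **Return:** I eased the lever up over about 3 s, slowing over the last few millimetres. There was contact force at every reading up to z ≈ 0.094, the lever's rest height, and none at the next reading, 0.0985.
- **Final checks:** The last picture showed the lid shut, the lever up and the chute empty. The loose things in view, including the look-alike bushings, had not moved; the tin and part of the wrench were outside the final crops. The arm was clear at about 0.23 m height with the wrist force near zero.

No check failed. The fingers pressed about 4 mm off the pad's centre, still well on the pad. I did not measure the lid's closing speed directly; from the finger's speed it was about 0.3 rad/s, well under the 2 rad/s slam limit.

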